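# Prop open the lid of the gauge chest

### The job

Open the lid of the steel chest on the bench, swing its prop rod up from inside, and let the lid gently down onto it until the rod's tip sits in the hole of the stay plate under the lid and holds the lid open by itself. Never let the lid fall, and leave the things in the chest and round it where they are.

Things in the scene. Friction and masses are not known exactly. Their poses are not given: they have to be found in the camera images.
- chest: grey sheet-steel chest, fixed; 170 deep (its x), 170 wide (its y), 80 mm high to the rim, 4 mm walls, inner floor 10 mm up. Origin: centre of its underside. Its front faces its own -x; the lid's hinge axis runs along its y at x=+85, z=80. Rod and stay plate work in its plane y=-30.
- lid (a joint): lid angle, rad: 0 shut, 1.57 upright, stop at 1.85 where it leans back and stays; below 1.57 it falls shut unless held. Panel 170 long from hinge to front edge, 6 thick, 0.3 to 0.65 kg, free hinge. The rod in the hole holds it at about 0.93 to 1.02.
- lid_bar (a point): middle of the lid's round handle bar: 12 mm thick, 90 long between its two arms, parallel to the hinge, 40 mm beyond the lid's front edge (210 from the hinge axis, 4 mm above the hinge-axis plane of the lid), with open space between bar and lid. It can be taken from above at any lid angle, and turns in the grip.
- stay_face (a point): point on the face of the steel stay plate under the lid, 110 mm from the hinge axis, 10 below it with the lid shut; x toward the hinge, z out through the lid's top. The plate (34 wide, 85 long) is clamped where last used: its one hole (15 along x, 16 across, 10 deep) is centred anywhere 95 to 125 mm from the hinge: look or feel for it. From the hole out to 165 mm the tip can slide on the face.
- prop_rod (a joint): prop rod angle, rad: 0 stowed (level, pointing to the hinge), stop at 1.5. Stiff pivot: stays where left (0.22 N m), even with the lid resting on its tip beside the hole. In the hole it stands at about 0.78 to 1.0. Set steeper and pushed toward the hinge from its front side under the resting lid, its tip slides along the plate toward the hinge, drops into the hole and stops dead.
- rod_pivot (a point): the rod's pivot, inside the chest at its own x=-70, y=-30, z=58 mm; axis along the chest's y.
- rod_tip (a point): the rod's rounded end, 147 mm from the pivot (the end is a ball of radius 5, its centre at 142). In the hole it lies about 9 mm beyond the plate's face.
- bush: flanged steel bush, 39 mm wide, 30 high, standing in the chest at its far (+y) side; origin under its centre
- bearing: ball bearing, 42 mm wide, 13 high, lying in the chest at its far (+y) side; origin under its centre
- grease_tin: round tin, 65 mm wide, 33 high, on the bench before the chest's front; origin under its centre
- tape_roll: roll of tape, 95 mm wide, 19 high, flat on the bench behind the chest; origin under its centre
- bolt_1: bolt standing on its head, 22 mm wide, 58 high, on the bench behind the chest; origin under its centre

How it is judged:
By the outcome, as a careful person would: the job done as asked, in the order asked, and still so for the second after the job is handed in, with the robot touching nothing.
It also fails if it takes over 72 s, if anything falls off the work surface, if the arm or the gripper's body presses on something with over 40 N, if the wrist force passes 120 N, or if a joint passes its speed limit or range.

### The arm

A 7-joint arm with a two-finger parallel gripper is mounted at the origin on a cart in front of the work surface, level with it; the furniture and walls round the work are solid. World frame = base frame: x ahead of the robot, y to its left, z up, the work surface at z = 0. Lengths are in m, angles in rad, forces in N, time in s.
With the tool pointing down it reaches from about 0.425 to 0.925 m from the base axis. Payload 6.8 kg.
Tool frame: the origin (TCP) lies on the front face of the gripper's body, between the roots of the fingers; the fingertips stand 73 mm ahead of it and the grasp point (between the pads) lies 54 mm ahead of it (env.nose_length is the distance from the TCP to the fingertips, in m); z points along the fingers, y is the line along which they close (so a half turn about z gives the same grasp; the last joint's range is limited). The gripper opens to 85 mm and grips with 20 to 120 N. Pads are 22 mm wide; open, the fingers measure 114 mm over their backs; the gripper's body (76 mm by 85 mm) begins 54 mm behind the grasp point. The pads swing forward as they close: fully open they stand 13 mm farther back than shut.
Start: joints at [1.116, 0.477, 0.022, 1.555, -0.011, 1.109, -0.083], TCP at [0.229, -0.635, 0.304] pointing down, gripper open.
Joint ranges: [-2.96, 2.96], [-0.34, 2.1], [-1.41, 1.46], [0.24, 2.44], [-1.37, 4.51], [0.17, 1.92], [-2.96, 2.96]. Speed limits (rad/s): [2.39, 2.39, 3.14, 3.14, 3.14, 3.14, 3.14].

### API

Orientations are given as a unit quaternion [w, x, y, z].
In Python, from cell import env, kin, camera, calibration, job gives the robot as it stands. The module is installed in compiled form; this text tells all that it offers. Calls block until the motion is done:
- env.reach(position, orientation): joint-space move of the TCP to a pose.
- env.movel(position, velocity=0.15, rot=None, stop_force=None): straight line of the TCP; rot=None keeps the orientation; velocity is the mean speed in m/s. With stop_force (N) it stops when the force on the tool has changed by that much, and returns True; else False.
- env.goto_joints(angles): joint-space move.
- env.grip(opening, f_grip=None): finger opening in m; f_grip is the grip in N (None keeps the last); returns when the fingers have stopped.
- env.dwell(seconds).
- kin.inverse_kinematics(position, orientation): joint angles nearest the present ones, or None.
- env.get_state(): the state.
- camera(name): name is "scene" or "side" or "wrist"; returns (picture, depth): 420x560x3 uint8, blue, green, red; 420x560 float32, m along the optical axis (not along the pixel's ray), 0 where there is no reading.
- calibration(name): a dict with "fx", "fy", "cx", "cy" (pixels), "rvec" (rotation vector, rad) and "tvec" (3), from world to camera coordinates, as OpenCV has them. Camera axes: x right, y down, z forward; pixel columns grow to the right and rows downward; lengths in m; the calibration is good to about 2 mm. A picture is of the moment at which its call begins: read the wrist's pose just before it. calibration takes no time and is no camera call; for the wrist camera it gives the pose at the moment of the call.
A pose or a line that the arm cannot do raises env.PlanningError and nothing moves.
- job.job_done(): hands the job in; it is judged then, once.
The state is a dict: "time": time; "qpos": joint angles; "joint_velocities": joint speeds; "joint_torque": joint torques, N m; "tcp_pos": TCP position; "orientation": TCP orientation; "force": force on the tool from outside, world axes, zero at the start; "torque": the same for the moment, N m; "opening": finger opening in m; "gripper_force": force on a finger pad.
Only numpy, scipy, OpenCV 4.12 (cv2) and the standard library are available. Lean on these libraries where they do the work, as an engineer would, in place of code of your own. Each camera call takes 0.05 s, during which the arm holds its last target. There are 200 camera calls.

## Working session

There is one attempt and no reset: what is moved stays moved. The work goes in short steps, each a Python script; the robot and the scene stay as the last script left them, time stands still between calls to the robot, and variables do not carry over. Pictures are saved under pics/ and viewed, at most 10 in all, crops included, and the job is handed in when it is done.

```bash
mkdir -p pics; cat > h.py <<'E'
import numpy as np, cv2
from scipy.spatial.transform import Rotation as R
from cell import env, kin, camera, calibration, job
def cal(n):
    c=calibration(n); return c, R.from_rotvec(np.ravel(c["rvec"])).as_matrix(), np.ravel(c["tvec"])
def unproj(n,u,v,d,c=None):
    c,Rm,t=c or cal(n)
    p=np.stack([(np.asarray(u)-c["cx"])/c["fx"]*d,(np.asarray(v)-c["cy"])/c["fy"]*d,np.asarray(d)],-1)
    return (p-t)@Rm
def cloud(n,d,c=None):
    v,u=np.mgrid[:d.shape[0],:d.shape[1]]; return unproj(n,u,v,d,c)
def proj(n,P):
    c,Rm,t=cal(n); p=Rm@np.asarray(P)+t; return p[0]/p[2]*c["fx"]+c["cx"],p[1]/p[2]*c["fy"]+c["cy"]
E
python3 - <<'E'
from h import *
for n in("scene","side"):
    im,d=camera(n); cv2.imwrite(f"pics/{n}0.png",im); np.save(f"{n}0.npy",d)
    c,Rm,t=cal(n); print(n,-Rm.T@t,Rm[2],c["fx"])
print(env.get_state())
E
```

```text
scene [-0.55245296 -0.82891964  0.67411647] [ 0.70349615  0.59537222 -0.38810448] 502.4991980650229
side [ 0.38578716 -0.71331459  0.55940056] [ 0.13499805  0.84457635 -0.51813735] 382.0845112974923
{'time': 0.1, 'qpos': array([ 1.11590995,  0.47770813,  0.02236953,  1.55633895, -0.01151827,
        1.10930725, -0.08309338]), 'joint_velocities': array([-0.00122962, -0.00274699,  0.00050581, -0.00221041,  0.00162337,
        0.00143647,  0.00040403]), 'joint_torque': array([ 4.28097017e-03, -5.97759211e+01,  1.61355726e+00, -2.81956083e+01,
        1.28511313e-02,  4.96555207e-03,  2.84884931e-05]), 'tcp_pos': array([ 0.2292645 , -0.63443512,  0.30303536]), 'orientation': array([-7.92547563e-04,  9.85005150e-01,  1.72523006e-01, -1.96838957e-04]), 'force': array([-0.88893351,  0.33831723,  0.78522552]), 'torque': array([ 0.0378575 , -0.01624024, -0.03126904]), 'gripper_force': 0.0, 'opening': 0.08550417013051256}
```

View pics/scene0.png

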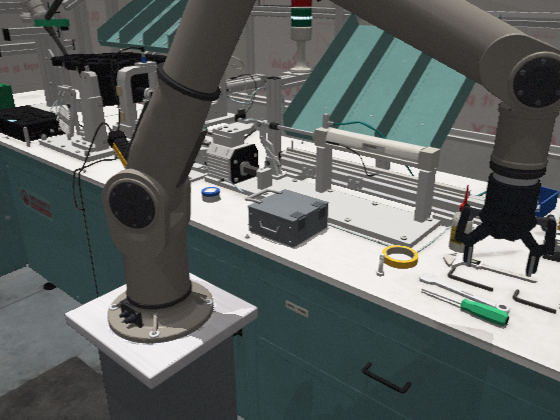

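View pics/side0.png

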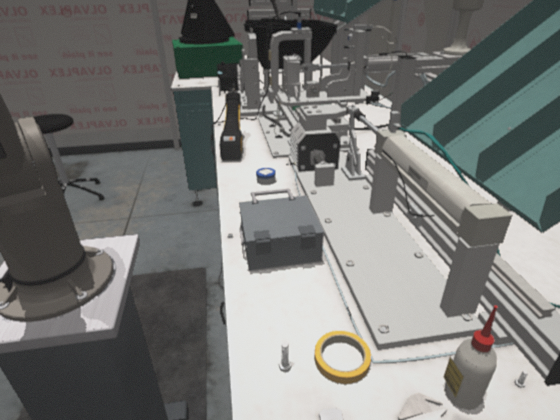

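The side view shows the chest at about (280,230), with its hinges on the near side (262–312, 240). The bar is on the far side at (272,193), and the tin is beyond it at (265,174). So the chest's front faces roughly +y. Next I'll measure it from depth.

```bash
python3 - <<'E'
from h import *
for n,box in(("side",(225,335,165,270)),("scene",(235,335,180,250))):
    d=np.load(f"{n}0.npy"); P=cloud(n,d); u0,u1,v0,v1=box
    Q=P[v0:v1,u0:u1].reshape(-1,3); Q=Q[d[v0:v1,u0:u1].ravel()>0]
    L=Q[(Q[:,2]>.076)&(Q[:,2]<.096)]; print(n,len(L),np.median(L[:,2]))
    L=Q[abs(Q[:,2]-np.median(L[:,2]))<.004].astype(np.float32)
    img=np.zeros((400,400),np.uint8)
    m=np.median(L[:,:2],0); ij=((L[:,:2]-m)*1000+200).astype(int)
    ok=((ij>0)&(ij<399)).all(1); img[ij[ok,1],ij[ok,0]]=255
    img=cv2.morphologyEx(cv2.morphologyEx(img,cv2.MORPH_CLOSE,np.ones((9,9))),cv2.MORPH_OPEN,np.ones((31,31)))
    r=cv2.minAreaRect(np.argwhere(img>0)[:,::-1].astype(np.float32)); print((np.array(r[0])-200)/1000+m,r)
    print(proj(n,[*m,.086]))
d=np.load("side0.npy");P=cloud("side",d)
im=cv2.imread("pics/side0.png");cv2.imwrite("pics/crop1.png",cv2.resize(im[160:280,215:345],None,fx=5,fy=5,interpolation=2)[:600])
for u,v in((252,195),(272,192),(293,192),(265,171),(285,362),(285,345)):print(u,v,P[v,u])
E
```

```text
side 3446 0.08503793413712879
[0.50127152 0.03599365] ((199.96856689453125, 205.7352752685547), (170.88526916503906, 169.3451385498047), 0.6585432291030884)
(np.float64(278.9419117557834), np.float64(217.52353156701196))
scene 1727 0.08631461004392416
[0.49800132 0.03869302] ((205.5, 199.0), (164.0, 167.0), 90.0)
(np.float64(285.98923914955526), np.float64(204.43528105798865))
252 195 [0.45066148 0.14889219 0.08686905]
272 192 [0.50405249 0.15885279 0.08492597]
293 192 [ 0.58983659  0.30834373 -0.00303896]
265 171 [0.51650479 0.40574818 0.02991614]
285 362 [ 0.45467733 -0.30904557  0.01970775]
285 345 [ 0.45555021 -0.3054034   0.05680654]
```

View pics/crop1.png

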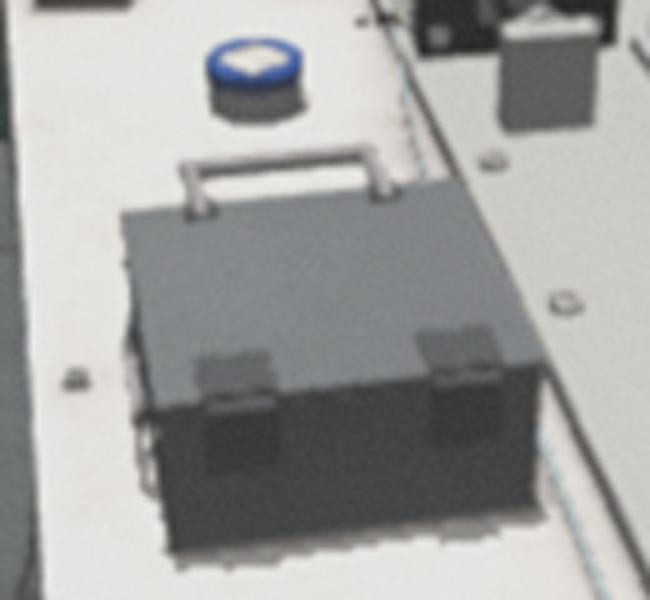

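```bash
cat >> h.py <<'E'
C=np.array([0.500,0.037]); YAW=np.deg2rad(-90+0.66)
def setc(c,yaw): 
    global C,YAW; C=np.array(c); YAW=yaw
def W(x,y,z):  # chest mm -> world m
    c,s=np.cos(YAW),np.sin(YAW); return np.array([C[0]+(c*x-s*y)/1e3,C[1]+(s*x+c*y)/1e3,z/1e3])
def ori(zdir,ydir): # chest-frame tool z and closing axis -> quat
    Rz=R.from_euler('z',YAW); z=np.array(zdir,float);z/=np.linalg.norm(z); y=np.array(ydir,float);y-=z*(y@z);y/=np.linalg.norm(y)
    q=(Rz*R.from_matrix(np.stack([np.cross(y,z),y,z],1))).as_quat(); return q[[3,0,1,2]]
def zax(q): return R.from_quat(np.array(q)[[1,2,3,0]]).as_matrix()[:,2]
def tcp(p,q,l=.054): return p-l*zax(q)
def lidpt(th,s,n=0): return 85-s*np.cos(th)+n*np.sin(th), 80+s*np.sin(th)+n*np.cos(th)
def barW(th,y=0): x,z=lidpt(th,210,4); return W(x,y,z)
def rod(ph,l): return -70+l*np.cos(ph),58+l*np.sin(ph)
E
python3 - <<'E'
from h import *
for n in("side","scene"):
    d=np.load(f"{n}0.npy");P=cloud(n,d)[d>0]
    Q=P[(P[:,2]>.1)&(P[:,2]<.6)&(P[:,0]>.3)&(P[:,0]<.9)&(P[:,1]>-.7)&(P[:,1]<.45)]
    H,a,b=np.histogram2d(Q[:,0],Q[:,1],bins=[np.arange(.3,.95,.1),np.arange(-.7,.5,.1)],weights=None)
    M=np.zeros_like(H)
    for q in Q:
        i=int((q[0]-.3)/.1);j=int((q[1]+.7)/.1)
        if i<M.shape[0] and j<M.shape[1]: M[i,j]=max(M[i,j],q[2])
    print(n);print(M.round(2))
for s in(1,-1):
    q=ori([0,0,-1],[s,0,0]); print('bar',s)
    for th in(0,.5,1,1.5,1.85): 
        k=kin.inverse_kinematics(tcp(barW(th),q),q); print(th,None if k is None else k.round(2))
    q=ori([0,0,-1],[0,s,0]); print('rod',s)
    for ph in(0,.6,1.25):
        x,z=rod(ph,110);k=kin.inverse_kinematics(tcp(W(x,-30,z),q),q); print(ph,None if k is None else k.round(2))
    for tilt in(30,45,60):
      for yd in([0,s,0],[s,0,0]):
        t=np.deg2rad(tilt);q=ori([np.sin(t),0,-np.cos(t)],yd)
        x,z=rod(1.1,70);k=kin.inverse_kinematics(tcp(W(x-12,-30,z),q,.065),q)
        x,z=lidpt(1.85,110);k2=kin.inverse_kinematics(tcp(W(x,0,z),q,.25),q); print(tilt,yd,*[None if k is None else k.round(2) for k in (k,k2)])
E
```

```text
side
[[0.   0.   0.   0.   0.   0.   0.   0.   0.   0.   0.  ]
 [0.   0.   0.   0.   0.   0.   0.   0.   0.   0.   0.  ]
 [0.   0.   0.   0.   0.   0.   0.   0.   0.   0.   0.  ]
 [0.   0.   0.1  0.1  0.   0.   0.   0.   0.   0.   0.15]
 [0.   0.   0.19 0.19 0.24 0.24 0.24 0.27 0.29 0.22 0.22]
 [0.   0.   0.   0.12 0.24 0.24 0.28 0.28 0.29 0.22 0.22]]
scene
[[0.   0.   0.   0.   0.   0.   0.   0.   0.   0.   0.  ]
 [0.   0.   0.   0.   0.   0.   0.   0.   0.   0.   0.  ]
 [0.   0.   0.   0.   0.   0.   0.   0.   0.   0.   0.  ]
 [0.   0.   0.   0.1  0.   0.   0.   0.   0.   0.   0.15]
 [0.   0.   0.18 0.19 0.24 0.24 0.24 0.27 0.29 0.22 0.23]
 [0.   0.   0.1  0.12 0.24 0.24 0.28 0.28 0.28 0.22 0.22]]
bar 1
0 [-0.04  0.51 -0.49  2.02  0.36  0.7  -2.32]
0.5 [ 0.16  0.37 -0.65  1.96  0.28  0.9  -2.2 ]
1 [ 0.28  0.24 -0.61  1.91  0.16  1.03 -1.96]
1.5 [ 0.33  0.18 -0.43  1.89  0.09  1.09 -1.69]
1.85 [ 0.36  0.2  -0.31  1.88  0.07  1.07 -1.53]
rod 1
0 [ 0.29  0.49 -0.5   2.15  0.42  0.59 -0.5 ]
0.6 [ 0.37  0.4  -0.63  2.11  0.35  0.73 -0.48]
1.25 [ 0.4   0.37 -0.82  2.06  0.36  0.85 -0.61]
[... 912 characters left out ...]
07  0.74  1.28  2.2  -0.92  0.94 -2.36]
1.25 [ 0.66  0.53 -1.18  2.05  0.6   0.96  2.32]
30 [0, -1, 0] [ 0.26  0.8  -1.19  1.98  1.    1.53  1.76] [ 0.48  0.39 -1.18  1.77  0.74  1.62  2.3 ]
30 [-1, 0, 0] [ 0.03  0.59 -0.81  1.99  0.82  1.29  0.34] [ 0.17  0.25 -0.73  1.79  0.61  1.5   0.86]
45 [0, -1, 0] [ 0.13  0.96 -1.19  1.92  1.09  1.85  1.61] [ 0.23  0.59 -1.18  1.77  0.93  1.9   2.02]
45 [-1, 0, 0] [-0.15  0.7  -0.72  1.94  0.89  1.52  0.22] [-0.07  0.41 -0.7   1.79  0.78  1.69  0.6 ]
60 [0, -1, 0] [-0.19  0.88 -0.79  1.87  0.98  1.83  1.65] [-0.29  0.58 -0.59  1.78  0.87  1.85  1.99]
60 [-1, 0, 0] [-0.33  0.81 -0.59  1.88  0.91  1.7   0.15] [-0.25  0.6  -0.65  1.78  0.88  1.88  0.4 ]
```

```bash
python3 - <<'E'
from h import *
q=ori([0,0,-1],[-1,0,0]); b=barW(0)
env.reach(tcp(b+[0,0,.14],q),q)
c=cal("wrist"); im,d=camera("wrist"); cv2.imwrite("pics/w1.png",im); np.save("w1.npy",d); np.save("w1c.npy",np.array([c],dtype=object),allow_pickle=True)
print(env.get_state()["time"],env.get_state()["tcp_pos"],-c[1].T@c[2],c[1][2],proj("wrist",b))
P=cloud("wrist",d,c); m=(d>0)&(abs(P[...,2]-.085)<.02)&(P[...,1]>C[1]+.105)&(P[...,1]<C[1]+.15)&(abs(P[...,0]-.5)<.035)
Q=P[m]; print(len(Q),np.median(Q,0),Q.min(0),Q.max(0), np.polyfit(Q[:,0],Q[:,1],1))
E
```

```text
3.1083 [0.49891154 0.16125453 0.2778399 ] [0.42113525 0.16111406 0.3484078 ] [ 0.3031176   0.00144251 -0.95295206] (np.float64(280.7073692079204), np.float64(205.4809188867184))
951 [0.49848661 0.16578415 0.08967385] [0.46504053 0.16003724 0.08453337] [0.53475365 0.17215677 0.09249002] [0.0138284  0.15890898]
```

View pics/w1.png

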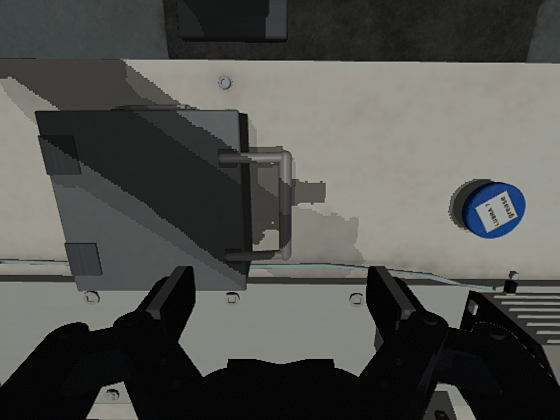

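The wrist view shows the bar at column ~286 between rows 157 and 253, and the lid from column 37 to 248. The bar's measured centre is y≈0.166, so I'll refine the chest pose from this cloud and then grasp.

```bash
python3 - <<'E'
from h import *
d=np.load("w1.npy"); c=np.load("w1c.npy",allow_pickle=True)[0]; c=(c[0],np.array(c[1],float),np.array(c[2],float)) 
P=cloud("wrist",d,c)
Q=P[110:300,30:262].reshape(-1,3); 
Q=Q[(abs(Q[:,2]-.087)<.006)]; print(np.median(Q[:,2]))
f=lambda a:np.percentile(a,[.3,1,50,99,99.7]).round(4)
# rows: front edge and hinge edge, side edges
def edges(a,b,lo,hi,best):
    xs,ys=[],[]
    for t in np.arange(lo,hi,.006):
        s=Q[abs(a-t)<.003]; v=b[abs(a-t)<.003]
        if len(v)>8: xs.append(t); ys.append(best(v))
    return np.polyfit(xs,ys,1),np.median(ys)
M=Q[Q[:,1]<.14]; Q=M
print('front',edges(Q[:,0],Q[:,1],.44,.46,np.max),edges(Q[:,0],Q[:,1],.49,.51,np.max),edges(Q[:,0],Q[:,1],.54,.56,np.max))
print('back',edges(Q[:,0],Q[:,1],.44,.56,np.min))
print('left',edges(Q[:,1],Q[:,0],-.02,.1,np.min)); print('right',edges(Q[:,1],Q[:,0],-.02,.1,np.max))
for u,v in((286,157),(286,205),(286,253)): print(unproj("wrist",u,v,d[v,u],c))
tin=P[175:240,460:530].reshape(-1,3); tin=tin[abs(tin[:,2]-.033)<.006]; print('tin',tin.min(0),tin.max(0))
E
```

```text
0.08789210431895866
front (array([ 0.9246449 , -0.28234551]), np.float64(0.13266687155384654)) (array([0.0153481 , 0.11909117]), np.float64(0.1267764563817732)) (array([-0.00771531,  0.13778445]), np.float64(0.13353970246567523))
back (array([ 0.01117489, -0.05072743]), np.float64(-0.044870282559389664))
left (array([-0.01657499,  0.41636054]), np.float64(0.41554525691531674))
right (array([-0.11919126,  0.58668187]), np.float64(0.5880324884477459))
[0.45304318 0.166026   0.08971849]
[0.4959874  0.1666506  0.09119949]
[0.54418567 0.16739462 0.09034988]
tin [0.48584234 0.37005839 0.0270036 ] [0.55094362 0.43549697 0.035288  ]
```

```bash
sed -i 's/^C=np.array.*/C=np.array([0.500,0.0405]); YAW=np.deg2rad(-90+0.8)/' h.py; python3 - <<'E'
from h import *
q=ori([0,0,-1],[-1,0,0]); b=barW(0)
env.grip(.034)
env.movel(tcp(b+[0,0,.06],q),.2,rot=q)
hit=env.movel(tcp(b+[0,0,.001],q),.1,stop_force=12); s=env.get_state(); print(hit,s["tcp_pos"]-tcp(b,q),s["force"])
if not hit:
    f0=s["force"]; env.grip(.0,25); s=env.get_state(); print(s["opening"],s["gripper_force"],s["force"]-f0,s["time"])
E
```

```text
False [0.00017912 0.00035207 0.00129386] [ 1.0796506  -0.06317717 -0.00672393]
0.010931978598274104 24.50246125459671 [-1.95136631 -2.7311716   5.74643314] 5.2667
```

```bash
python3 - <<'E'
from h import *
q=ori([0,0,-1],[-1,0,0])
for th in np.linspace(0,1.80,13)[1:]:
    if env.movel(tcp(barW(th),q),.11,rot=q,stop_force=25): print("stop",th); break
    s=env.get_state(); print(round(th,2),(s["tcp_pos"]-tcp(barW(th),q)).round(4),s["force"].round(1),round(s["opening"],4),round(s["time"],1))
E
```

```text
0.15 [0.0003 0.0001 0.0001] [ 2.2  0.7 -3. ] 0.0107 5.7
0.3 [ 0.0003  0.0007 -0.0001] [ 3.1  3.4 -2.6] 0.0107 6.1
0.45 [0.0003 0.0015 0.0001] [ 3.4  6.2 -0.3] 0.0107 6.6
0.6 [0.0002 0.0024 0.0004] [2.8 8.9 2.4] 0.0109 7.0
0.75 [0.0002 0.0036 0.001 ] [ 0.2 11.3  5.8] 0.0112 7.4
0.9 [0.0003 0.0044 0.0017] [-0.4 11.5 12.2] 0.0109 7.9
1.05 [0.0003 0.0043 0.002 ] [-1.9 10.8 15.8] 0.0108 8.3
1.2 [0.0005 0.0038 0.0023] [-4.4  9.2 19.4] 0.0108 8.7
1.35 [0.0006 0.0024 0.0023] [-5.7  5.4 23.4] 0.0108 9.2
1.5 [0.0006 0.0006 0.002 ] [-5.6  1.5 23.4] 0.0106 9.6
1.65 [ 0.0007 -0.0011  0.0011] [-2.8 -1.7 19.1] 0.0109 10.0
1.8 [ 0.0006 -0.0018  0.    ] [ 1.7 -3.6  9.6] 0.0108 10.5
```

```bash
python3 - <<'E'
from h import *
q=ori([0,0,-1],[-1,0,0])
for th in (1.82,1.84,1.86,1.875):
    h=env.movel(tcp(barW(th)+[0,0,.001],q),.05,rot=q,stop_force=10); s=env.get_state(); print(th,h,s["force"].round(1),(s["tcp_pos"]-tcp(barW(th),q)).round(4))
    if h: break
env.grip(.03); s=env.get_state(); print(s["force"],s["time"])
env.movel(s["tcp_pos"]+[0,0,.06],.2)
for n in("side",):
    im,d=camera(n); P=cloud(n,d); th=1.85
    Q=P[(d>0)&(abs(P[...,0]-.5)<.08)&(abs(P[...,1]+.08)<.08)&(P[...,2]>.12)&(P[...,2]<.23)]
    print(len(Q),np.polyfit(Q[:,2],Q[:,1],1), np.arctan(-np.polyfit(Q[:,2],Q[:,1],1)[0])+np.pi/2)
E
```

```text
1.82 False [ 5.3 -0.7 -0.1] [ 0.0005 -0.0007  0.0004]
1.84 False [ 5.4  0.5 -0. ] [ 0.0005 -0.0005  0.0005]
1.86 False [3.6 3.4 5.1] [0.0005 0.0015 0.0012]
1.875 False [-0.6 10.8 11.8] [0.0005 0.0041 0.0021]
[ 0.39683708 -0.13664617  0.14672948] 11.7833
3169 [-0.28765473 -0.03013905] 1.8508890561495646
```

```bash
python3 - <<'E'
from h import *
for t in (45,40,35):
    a=np.deg2rad(t); q=ori([np.sin(a),0,-np.cos(a)],[0,1,0]); vd=a+.308
    xt=R.from_quat(q[[1,2,3,0]]).as_matrix()[:,0]
    tgt=W(105,-25,140); cam=tgt-.30*np.array([0,-np.sin(vd),-np.cos(vd)])
    p=cam-.078*xt+.07*zax(q)
    try: env.reach(p,q); print(t); break
    except env.PlanningError as e: print(t,e)
c=cal("wrist"); im,d=camera("wrist"); cv2.imwrite("pics/w2.png",im); np.save("w2.npy",d); np.save("w2c.npy",np.array([c],dtype=object),allow_pickle=True)
print(env.get_state()["time"],-c[1].T@c[2])
for s in(95,125,165):
    x,z=lidpt(1.85,s,-10); print(s,proj("wrist",W(x,-30,z)))
for l in(0,147): x,z=rod(0,l); print('rod',l,proj("wrist",W(x,-30,z)))
E
```

```text
45
14.525 [0.47617374 0.20149927 0.27879267]
95 (np.float64(271.62900144278905), np.float64(241.21580994187343))
125 (np.float64(271.47895814911203), np.float64(273.3262664075357))
165 (np.float64(271.2686195439095), np.float64(318.34039839497))
rod 0 (np.float64(266.46410592899576), np.float64(-37.257299149760826))
rod 147 (np.float64(272.3839607636693), np.float64(130.45446299100425))
```

View pics/w2.png

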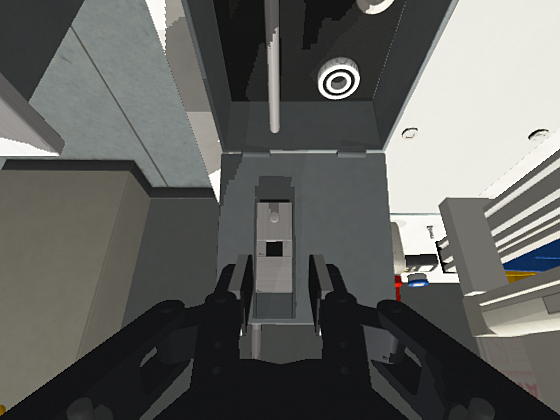

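The image is inverted, with the chest's front at the top. The rod runs from (272,0) to its tip at (275,131). The plate covers rows 200–290 and the hole is at about (274,248). I'll measure the hole and the rod numerically.

```bash
python3 - <<'E'
from h import *
im=cv2.imread("pics/w2.png"); d=np.load("w2.npy"); c=np.load("w2c.npy",allow_pickle=True)[0]; c=(c[0],np.array(c[1],float),np.array(c[2],float))
g=im.max(2); print(g[225:275:2,274].tolist(), g[248,255:300:2].tolist())
P=cloud("wrist",d,c)
def chest(p): 
    e=p-np.array([*C,0]); co,si=np.cos(YAW),np.sin(YAW); return np.stack([co*e[...,0]+si*e[...,1],-si*e[...,0]+co*e[...,1],e[...,2]],-1)*1e3
X=chest(P)
H=np.array([85,80]);u=np.array([-np.cos(1.85),np.sin(1.85)]);n=np.array([np.sin(1.85),np.cos(1.85)])
for v in list(range(205,290,4)): 
    e=X[v,264][[0,2]]-H; e2=X[v,274][[0,2]]-H; print(v,'s %.1f n %.1f | s %.1f n %.1f'%(e@u,e@n,e2@u,e2@n))
print('lid', [( (X[v,235][[0,2]]-H)@u, (X[v,235][[0,2]]-H)@n) for v in(170,220,240)])
print('rod',X[40:132:15,272:278:2].round(1).tolist())
print('plate y',X[225,256:296:2,1].round(1), 'walls y',X[130,215:235:3,1].round(0),X[130,375:395:3,1].round(0))
E
```

```text
[123, 123, 123, 123, 124, 122, 122, 133, 182, 16, 19, 20, 19, 19, 19, 11, 141, 127, 125, 126, 128, 128, 130, 128, 129] [68, 127, 123, 122, 123, 120, 14, 22, 19, 19, 20, 21, 18, 10, 135, 124, 129, 129, 127, 61, 61, 90, 89]
205 s 59.5 n -9.9 | s 59.7 n -11.0
209 s 63.5 n -10.0 | s 63.5 n -9.9
213 s 67.7 n -11.4 | s 68.5 n -15.0
217 s 71.3 n -9.5 | s 72.5 n -15.9
221 s 75.5 n -11.1 | s 76.2 n -14.7
225 s 79.3 n -10.5 | s 79.3 n -10.3
229 s 83.2 n -10.0 | s 83.3 n -10.8
233 s 87.0 n -10.0 | s 87.2 n -11.0
237 s 91.1 n -11.8 | s 123.2 n -291.6
241 s 94.7 n -10.3 | s 94.2 n -4.8
245 s 98.5 n -9.3 | s 97.7 n -0.2
249 s 102.3 n -10.6 | s 101.6 n 0.2
253 s 106.1 n -10.0 | s 105.5 n -0.3
257 s 109.8 n -10.5 | s 109.8 n -10.1
261 s 113.6 n -10.4 | s 113.6 n -10.3
265 s 117.3 n -11.1 | s 117.3 n -9.8
269 s 121.0 n -11.1 | s 121.0 n -9.9
273 s 124.6 n -10.4 | s 124.6 n -10.6
277 s 128.3 n -9.0 | s 128.3 n -10.8
281 s 131.9 n -10.2 | s 131.9 n -10.6
285 s 135.5 n -10.5 | s 135.5 n -10.8
289 s 139.1 n -10.7 | s 139.1 n -10.4
lid [(np.float64(19.83726238510316), np.float64(0.4262313804806137)), (np.float64(72.7138084282257), np.float64(-0.5806140723461439)), (np.float64(92.62149309142768), np.float64(0.5621083031540373))]
rod [[[-25.5, -27.7, 64.8], [-25.2, -26.2, 64.2], [-24.7, -24.8, 63.5]], [[-12.9, -28.1, 63.8], [-13.7, -26.5, 65.0], [-12.4, -24.9, 63.1]], [[0.9, -28.4, 63.0], [0.1, -26.7, 64.1], [0.9, -25.1, 62.9]], [[15.2, -28.8, 63.4], [15.3, -27.1, 63.4], [15.9, -25.3, 62.6]], [[31.4, -29.2, 63.6], [30.7, -27.4, 64.3], [31.1, -25.5, 63.9]], [[49.0, -29.6, 64.2], [49.0, -27.7, 64.3], [50.1, -25.8, 63.1]], [[70.0, -30.2, 63.8], [70.3, -28.1, 63.5], [69.7, -26.1, 64.0]]]
plate y [-45.7 -43.3 -41.3 -39.4 -37.4 -35.5 -33.6 -31.6 -29.8 -27.8 -25.9 -23.9
 -22.  -20.1 -18.2 -16.2 -14.3 -12.4 -10.2  -8.2] walls y [-109.  -81.  -79.  -79.  -79.  -76.  -73.] [80. 83. 84. 83. 83. 83. 85.]
```

```bash
sed -i 's/^C=np.array.*/C=np.array([0.502,0.0405]); YAW=np.deg2rad(-90+0.8)/' h.py; cat >> h.py <<'E'
from scipy.optimize import fsolve
def solve(s,n=-15): # rod, lid angles with ball centre at (s,n) in lid
    return fsolve(lambda a: np.array(rod(a[0],142))-np.array(lidpt(a[1],s,n)),[1.,1.])
E
python3 - <<'E'
from h import *
for s,n in((101.5,-6),(101.5,-15),(110,-15),(114,-15),(118,-15),(122,-15)): print(s,n,solve(s,n))
q=ori([0,0,-1],[0,1,0]); L=100
def pt(ph): x,z=rod(ph,L); return tcp(W(x,-30,z),q)
env.reach(pt(0)+[0,0,.13],q); env.grip(.036)
h=env.movel(pt(0)-[0,0,.002],.15,stop_force=10); s=env.get_state(); f0=s["force"]; print(h,(s["tcp_pos"]-pt(0)).round(4),f0,s["time"])
if not h:
    env.grip(0,30); s=env.get_state(); print(s["opening"],s["gripper_force"],s["force"]-f0)
E
```

```text
101.5 -6 [0.82942939 1.0094802 ]
101.5 -15 [0.8360933  1.09521267]
110 -15 [0.8970376  1.06516906]
114 -15 [0.92597233 1.05092563]
118 -15 [0.95508246 1.03660742]
122 -15 [0.98437738 1.02220898]
False [ 0.0004  0.0003 -0.0014] [-0.21727205  0.16693884  0.06666775] 16.725
0.009029823223827525 29.352748095989227 [ 0.40351653 -0.25290715  5.04809028]
```

```bash
python3 - <<'E'
from h import *
q=ori([0,0,-1],[0,1,0]); L=100
def pt(ph): x,z=rod(ph,L); return tcp(W(x,-30,z),q)
p1=solve(117)[0]
for ph in np.linspace(0,p1,8)[1:]:
    h=env.movel(pt(ph),.1,rot=q,stop_force=25); s=env.get_state(); print(round(ph,3),h,(s["tcp_pos"]-pt(ph)).round(4),s["force"].round(1),round(s["opening"],4))
    if h: break
env.grip(.036); s=env.get_state(); print(s["force"].round(1),s["time"])
env.movel(s["tcp_pos"]+[0,0,.10],.2)
a=np.deg2rad(45); q2=ori([np.sin(a),0,-np.cos(a)],[0,1,0])
env.reach(W(-0,-30,300),q2)
c=cal("wrist"); im,d=camera("wrist"); cv2.imwrite("pics/w3.png",im); np.save("w3.npy",d); np.save("w3c.npy",np.array([c],dtype=object),allow_pickle=True)
for l in(50,147): x,z=rod(p1,l); print('rod',l,proj("wrist",W(x,-30,z)))
print(env.get_state()["time"])
E
```

```text
0.135 False [0.0004 0.     0.0003] [1.7 0.7 0.9] 0.0088
0.271 False [ 0.0004 -0.0001  0.    ] [2.5 0.2 0.8] 0.0089
0.406 False [ 0.0004 -0.0002 -0.0001] [ 4.2 -0.9  0.8] 0.0091
0.542 False [ 0.0004 -0.0002 -0.0002] [ 3.8 -1.4  1. ] 0.009
0.677 False [ 0.0004 -0.0003 -0.0002] [ 5.3 -1.6  2.2] 0.009
0.812 False [ 0.0004 -0.0003 -0.0002] [ 5.3 -1.5  2.4] 0.0089
0.948 False [ 0.0003 -0.0002 -0.0002] [ 5.2 -1.1  2.6] 0.0087
[-0.8 -0.6 -0.5] 19.4583
rod 50 (np.float64(281.9341300810221), np.float64(-79.98414783222597))
rod 147 (np.float64(281.81296183259394), np.float64(122.25517388695488))
20.9833
```

View pics/w3.png

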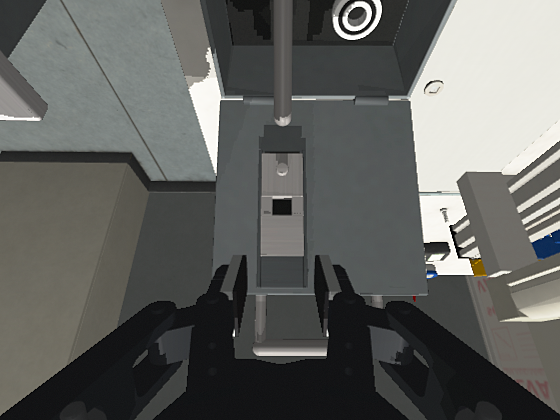

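The rod end is at (282,122), as predicted, and it lines up with the plate. Next I'll regrasp the bar and lower the lid, measuring the lid angle with the side camera.

```bash
cat >> h.py <<'E'
def barP(th,dr=2.0):
    x,z=lidpt(th,210+dr,4); return W(x,0,z)
def lidangle():
    im,d=camera("side"); P=cloud("side",d); th=1.4; hy=C[1]-.085-.004
    for _ in range(6):
        e=P-np.array([C[0],hy,.08]); s=e[...,1]*np.cos(th)+e[...,2]*np.sin(th); n=-e[...,1]*np.sin(th)+e[...,2]*np.cos(th)
        Q=e[(d>0)&(abs(e[...,0])<.075)&(s>.035)&(s<.16)&(abs(n)<(.05 if _<3 else .006))]
        if len(Q)<100: return None
        c0=Q[:,1:].mean(0); v=np.linalg.svd(Q[:,1:]-c0,full_matrices=False)[2][0]; v*=np.sign(v[1]); th=np.arctan2(v[1],v[0]); hy=C[1]-.085-.004
    return th,len(Q)
E
python3 - <<'E'
from h import *
print(lidangle())
q=ori([0,0,-1],[-1,0,0])
env.reach(W(0,0,400),q)
env.grip(.034); b=barP(1.85,1)
env.movel(tcp(b+[0,0,.06],q),.2,rot=q)
h=env.movel(tcp(b,q),.1,stop_force=10); s=env.get_state(); print(h,(s["tcp_pos"]-tcp(b,q)).round(4),s["force"].round(1))
if not h:
    env.grip(0,25); s=env.get_state(); print(s["opening"],s["force"].round(1),s["time"],lidangle())
E
```

```text
(np.float64(1.848679953703409), 2863)
False [0.0003 0.0003 0.0004] [ 0.1 -0.4  0.9]
0.010994803386787148 [-0.1  0.   3.3] 25.0833 (np.float64(1.849349224087612), 2890)
```

```bash
python3 - <<'E'
from h import *
q=ori([0,0,-1],[-1,0,0])
for th in (1.72,1.59,1.46,1.33,1.22,1.13,1.08):
    h=env.movel(tcp(barP(th),q),.1,rot=q,stop_force=20); s=env.get_state(); 
    print(th,h,(s["tcp_pos"]-tcp(barP(th),q)).round(4),s["force"].round(1),round(s["opening"],4),round(s["time"],1), lidangle() if th<1.5 else '')
    if h: break
E
```

```text
1.72 False [0.0002 0.0003 0.0002] [ 3.4 -1.9  1.6] 0.0109 25.6 
1.59 False [0.0002 0.0002 0.0002] [ 1.8 -0.5  2.4] 0.011 26.0 
1.46 False [0.0001 0.     0.0001] [1.6 0.1 2.9] 0.0108 26.4 (np.float64(1.4564201232386238), 3760)
1.33 False [ 0.      0.0001 -0.    ] [2.4 1.3 3.1] 0.0113 26.9 (np.float64(1.323698154430999), 3829)
1.22 False [-0.0001 -0.0001 -0.0002] [1.7 1.6 2. ] 0.0111 27.3 (np.float64(1.2157483730796907), 3899)
1.13 False [-0.0001 -0.0002 -0.0003] [2.3 0.  0.1] 0.0109 27.7 (np.float64(1.123717651290182), 3809)
1.08 False [-0.0001 -0.0002 -0.0002] [ 1.7  0.2 -0.7] 0.0107 28.0 (np.float64(1.0741980926366368), 3825)
```

```bash
python3 - <<'E'
from h import *
q=ori([0,0,-1],[-1,0,0]); prev=None
for th in np.arange(1.07,1.022,-.004):
    env.movel(tcp(barP(th),q),.02,rot=q); s=env.get_state(); f=s["force"]; a=lidangle()[0]; tn=f[1]*-np.sin(th)*-1+f[2]*np.cos(th)
    print(round(th,3),round(a,4),f.round(1),round(tn,2),round(s["time"],1))
    if prev is None: prev=tn
    if tn-prev>2.5: break
E
```

```text
1.07 1.0646 [ 1.8  0.1 -1.8] -0.79 28.3
1.066 1.0618 [ 1.4 -1.5 -1.7] -2.16 28.6
1.062 1.0592 [-0.4 -4.   0.8] -3.13 28.9
1.058 1.0551 [-1.  -5.3  2.3] -3.48 29.2
1.054 1.0528 [-1.3 -6.4  5.7] -2.77 29.5
1.05 1.0518 [-2.  -8.4  8.5] -3.02 29.8
1.046 1.049 [-3.5 -9.7 10.2] -3.29 30.1
1.042 1.0459 [ -5.1 -10.6  13. ] -2.59 30.4
1.038 1.0451 [ -5.4 -12.2  15.6] -2.64 30.7
1.034 1.043 [ -5.8 -13.3  16.7] -2.85 31.0
1.03 1.0412 [ -7.2 -16.3  20.2] -3.57 31.3
1.026 1.0391 [ -8.4 -17.2  22.3] -3.11 31.6
1.022 1.0375 [ -9.8 -18.2  25.5] -2.25 31.9
```

My sign for the lid-normal force was wrong: contact came near 1.06 and I then pressed with about 28 N at the bar. I'll ease the bar back up until that force is gone.

```bash
python3 - <<'E'
from h import *
q=ori([0,0,-1],[-1,0,0])
for th in np.arange(1.026,1.062,.004):
    env.movel(tcp(barP(th),q),.03,rot=q); s=env.get_state(); f=s["force"]; a=lidangle()[0]; tn=-f[1]*np.sin(th)+f[2]*np.cos(th)
    print(round(th,3),round(a,4),f.round(1),round(tn,2),round(s["time"],1))
    if tn<1.5: break
E
```

```text
1.026 1.0397 [ -9.1 -16.2  22.8] 25.67 32.2
1.03 1.0418 [ -8.2 -15.   19.6] 22.97 32.5
1.034 1.0431 [ -7.4 -14.2  17.2] 21.02 32.8
1.038 1.0463 [ -6.2 -12.3  14.6] 18.0 33.1
1.042 1.0455 [ -4.5 -10.2  12.3] 15.02 33.4
1.046 1.0496 [ -3.7 -10.6   7.9] 13.11 33.7
1.05 1.0509 [-2.1 -7.8  6.2] 9.82 34.0
1.054 1.0525 [-2.1 -5.8  3.7] 6.87 34.3
1.058 1.0544 [-0.2 -5.8  1. ] 5.54 34.6
1.062 1.0561 [ 0.6 -4.9 -1.9] 3.37 34.9
```

```bash
python3 - <<'E'
from h import *
q=ori([0,0,-1],[-1,0,0])
env.movel(tcp(barP(1.063),q),.03,rot=q); f=env.get_state()["force"]; print(f,lidangle())
env.grip(.018); print(lidangle(),env.get_state()["force"]); env.grip(.034); print(lidangle(),env.get_state()["force"],env.get_state()["time"])
p=env.get_state()["tcp_pos"]; env.movel(p+[0,0,.08],.15); print(lidangle(),env.get_state()["time"])
E
```

```text
[ 0.63072766 -5.26601289 -4.11283485] (np.float64(1.056654419161777), 3784)
(np.float64(1.0601847344855369), 3765) [-0.01192768  0.03314894  0.08859239]
(np.float64(1.0601679854118622), 3803) [ 0.82440079 -0.11242849 -0.2671331 ] 35.9167
(np.float64(1.0600185974091907), 3777) 36.65
```

```bash
python3 - <<'E'
from h import *
ph=0.907; m=np.array([-np.sin(ph),np.cos(ph)])
q=ori([-m[0],0,-m[1]],[0,1,0])
def pt(l,g): x,z=np.array(rod(ph,l))+m*(5+73+g); return W(x,-30,z)
for g in(80,30,0,-8): print(g,kin.inverse_kinematics(pt(68,g),q))
qd=ori([0,0,-1],[-1,0,0])
env.movel(W(-110,0,400),.2,rot=qd); env.grip(0,30)
env.reach(pt(68,80),q); print(env.get_state()["time"],env.get_state()["opening"],lidangle())
h=env.movel(pt(68,25),.12,stop_force=6); print(h)
if not h:
    h=env.movel(pt(68,-4),.03,stop_force=3); s=env.get_state(); print(h,s["force"],(s["tcp_pos"]-pt(68,0))*1e3,s["time"],lidangle())
c=cal("wrist"); im,d=camera("wrist"); cv2.imwrite("pics/w4.png",im)
im,d=camera("side"); cv2.imwrite("pics/s4.png",im)
E
```

```text
80 [-0.18541046  0.78483675 -0.86960324  1.80753857  0.90002604  1.81163713
 -1.41868293]
30 [-0.13868889  0.79866378 -0.84449161  1.8757983   0.94386901  1.74251449
 -1.43198913]
0 [-0.1130634   0.80907208 -0.82476149  1.91268769  0.97364672  1.70128416
 -1.44003268]
-8 [-0.1063402   0.81224576 -0.81918981  1.92198609  0.98213598  1.69050538
 -1.44230141]
39.6333 0.00014446115022463744 (np.float64(1.0594980222467023), 3804)
False
True [0.77727306 0.15627356 0.86577791] [-0.09077326 -1.71861661 -1.31866706] 41.1167 (np.float64(1.059838950756225), 3773)
```

View pics/w4.png

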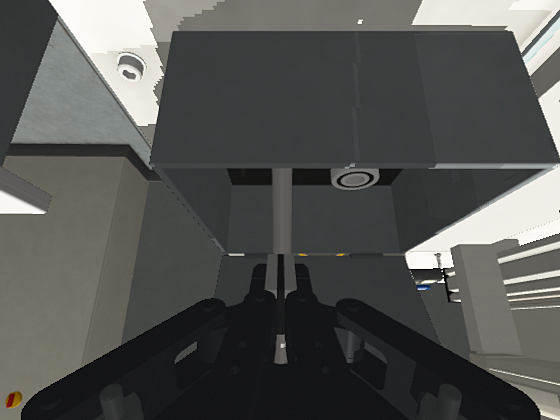

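The closed fingers meet the rod squarely at column ~281. I'll push it toward the hinge in small steps.

```bash
python3 - <<'E'
from h import *
ph=0.907; m=np.array([-np.sin(ph),np.cos(ph)])
def pt(l,g): x,z=np.array(rod(ph,l))+m*(5+73+g); return W(x,-30,z)
f0=env.get_state()["force"]
for g in np.arange(-3,-12.1,-.75):
    h=env.movel(pt(68,g),.03,stop_force=20); s=env.get_state(); a=lidangle()
    print(g,h,round(a[0],4),(s["force"]-f0).round(1),round(s["time"],1))
    if h or a[0]<1.03 or np.linalg.norm(s["force"]-f0)>25: break
E
```

```text
-3.0 False 1.0682 [-1.6  1.3  1.7] 41.5
-3.75 False 1.061 [-2.2  1.8  1.5] 41.8
-4.5 False 0.982 [-1.4  1.3  1.6] 42.1
```

```bash
python3 - <<'E'
from h import *
for s,n in((101.5,-6),(104,-6),(106,-6),(106,-5),(108,-6)): print(s,n,solve(s,n))
ph=0.907; m=np.array([-np.sin(ph),np.cos(ph)])
def pt(l,g): x,z=np.array(rod(ph,l))+m*(5+73+g); return W(x,-30,z)
for g in np.arange(-5.25,-9.1,-.75):
    h=env.movel(pt(68,g),.03,stop_force=8); s=env.get_state(); a=lidangle()
    print(g,h,round(a[0],4),s["force"].round(1),round(s["time"],1))
    if h or np.linalg.norm(s["force"])>12: break
E
```

```text
101.5 -6 [0.82942939 1.0094802 ]
104 -6 [0.84742107 1.00275839]
106 -6 [0.86185223 0.99729249]
106 -5 [0.86147731 0.98799909]
108 -6 [0.87631839 0.99175111]
-5.25 False 0.981 [-1.6  3.5  3.6] 42.4
-6.0 False 0.9857 [-1.7  5.   4.7] 42.7
-6.75 False 0.99 [-0.6  5.   4.5] 43.0
-7.5 False 0.9914 [-1.6  5.5  6.5] 43.3
-8.25 False 0.9913 [-1.3  7.9  9.2] 43.6
```

```bash
python3 - <<'E'
from h import *
ph=0.907; m=np.array([-np.sin(ph),np.cos(ph)])
def pt(l,g): x,z=np.array(rod(ph,l))+m*(5+73+g); return W(x,-30,z)
env.movel(pt(68,10),.06); print(lidangle())
env.movel(pt(68,75),.15); env.dwell(.5); print(lidangle(),env.get_state()["time"])
im,d=camera("wrist"); cv2.imwrite("pics/w5.png",im)
im2,d2=camera("side"); cv2.imwrite("pics/s5.png",im2)
cv2.imwrite("pics/m5.png",np.hstack([im[:,140:420],cv2.resize(im2[120:280,190:370],(473,420))]))
E
```

```text
(np.float64(0.9907125782413008), 3725)
(np.float64(0.9912259355758495), 3718) 45.3083
```

View pics/m5.png

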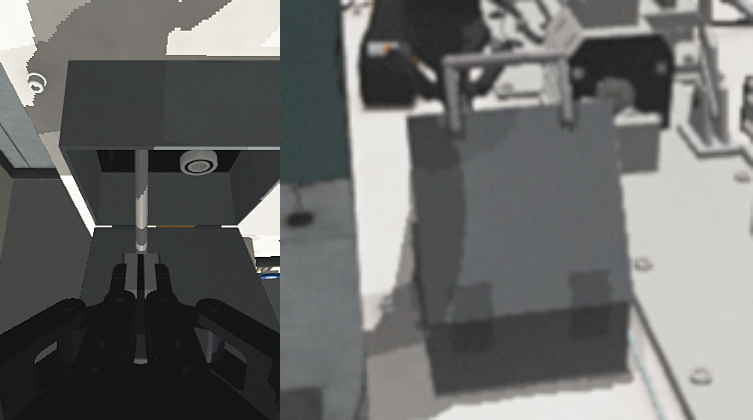

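The lid holds steady at 0.991 rad with the gripper clear. A tip still resting on the plate's face at this rod angle would hold the lid near 1.08, so it is seated in the hole.

```bash
python3 -c "
from h import *
print(job.job_done())"
```

```text
the job is handed in; nothing more can be done
None
```

The job is handed in at about 45 s: the lid stands open at 0.99 rad on the prop rod alone, the tip judged seated in the stay plate's hole from the lid angle and the rod stopping dead, and nothing else touched as far as I saw; while first lowering the lid I briefly pressed it onto the rod with about 28 N at the bar.

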